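Put the inspected lens away and turn the light panel off

TASK

The camera lens on the light panel has been inspected: set it down gently, standing upright on its mount as it is now, in the open drawer of the light unit and slide the drawer fully shut. Then turn the dimmer knob anticlockwise (seen from above) all the way to its off stop, where its white pointer meets the red mark. Leave the rubber blower and the amber bottle standing where they are.

Things in the scene. Friction and masses are not known exactly. Their poses are not given: they have to be found in the camera images.
- light_unit: grey LED light unit, fixed: 140 (x, depth) x 270 (y) x 83 mm high. Origin: centre of its underside; its x axis points to its back, y to its left. On its top (z 83 mm) a flush white light panel, 112 x 142 mm, centred at x 0, y +50 mm, and the dimmer knob, axis at x 0, y -78 mm. The drawer comes out of its front face (x -70 mm)
- drawer (a joint): the drawer of the light unit: 0 = fully shut, 0.100 m = fully open; it slides straight out along the unit's own -x; starts open. It moves with about 2 N
- drawer_floor (a point): centre of the drawer's inner floor, 26.5 mm above the bench, moves with the drawer; axes as the unit's. Inside 116 (x) x 242 mm (y), rim 36 mm above this floor; the housing's top leaves 46 mm above it. With the drawer open by d, the floor is open to above from x = -58 mm to about x = d - 62 mm
- drawer_front (a point): middle of the top edge of the drawer's white front panel, on its outer (robot-side) face, 71 mm above the bench; panel 266 mm wide, 10 mm thick, 51 mm high. A pull lip, 70 mm wide, 6 mm thick, stands out 11 mm from the middle of the face, 58 mm above the bench
- dimmer (a joint): the dimmer knob's angle in rad: 0 = off stop (fully anticlockwise seen from above), 4.71 = full (clockwise); starts part way up. It stays where it is left; it takes about 0.05 N m to turn
- dimmer_grip (a point): point on the knob's axis, 120 mm above the bench, turns with the knob. Black disc 64 mm across (top 97 mm above the bench) with a grip bar 61 mm long, 14 mm wide, its top 127 mm above the bench along the x axis here; white pointer on the bar's -x half. Aluminium base 88 mm across, 6 mm thick. At the off stop the pointer points to the unit's front left, 135 deg from its x axis, at a red mark
- lens: black camera lens standing on its mount, a round barrel 64 mm across (60 mm near foot and top) and 40 mm high, about 0.24 kg; origin at the centre of its underside, z up. Starts on the light panel
- blower: black rubber air blower with a red nozzle, standing loose on the bench, 61 mm across and 165 mm high; origin at the centre of its underside. A bystander
- amber_bottle: amber spray bottle with a black pump head, standing loose on the bench, 35 mm across and 116 mm high; origin at the centre of its underside. A bystander
There are look-alikes about, which are no part of the job. Of the things that look like the lens, the middle-sized one is meant.

How it is judged (in metres and radians):
On the way, in this order (a step that is already met when the one before it is completed fails the run):
1. the lens stands upright on the floor of the open drawer, let go (x of lens in the frame of drawer_floor between -0.06 and 0.06 m and y of lens in the frame of drawer_floor between -0.125 and 0.125 m and z of lens in the frame of drawer_floor between -0.006 and 0.006 m and angle between lens's own z axis and vertical below 0.15 rad and contact force between the fingers and lens below 0.1 N and value of joint drawer above 0.03 m and linear speed of lens below 0.02 m/s), for 0.2 s.
2. the drawer is fully shut with the lens standing in it (x of lens in the frame of drawer_floor between -0.06 and 0.06 m and y of lens in the frame of drawer_floor between -0.125 and 0.125 m and z of lens in the frame of drawer_floor between -0.006 and 0.006 m and angle between lens's own z axis and vertical below 0.15 rad and value of joint drawer below 0.005 m), for 0.2 s.
3. the dimmer is at its off stop (value of joint dimmer below 0.08 rad), for 0.2 s.
At the end, for the whole second after the job is handed in: The lens stands upright (within 0.15 rad) and at rest on the drawer's floor, let go; the drawer is shut (within 5 mm) and the dimmer is at its off stop (within 0.08 rad) (all of step 2 and contact force between the fingers and lens below 0.1 N and value of joint dimmer below 0.08 rad and linear speed of lens below 0.02 m/s); the robot touches nothing.
It fails at once if the lens is dropped (it falls free at more than 0.6 m/s) (linear speed of lens above 0.6 m/s and contact force between the fingers and lens below 0.1 N).
It fails at once if the blower is moved more than 30 mm or knocked over (distance of blower from where it was at the start of the episode above 0.03 m or angle between blower's own z axis and vertical above 0.5 rad).
It fails at once if the amber bottle is moved more than 30 mm or knocked over (distance of amber_bottle from where it was at the start of the episode above 0.03 m or angle between amber_bottle's own z axis and vertical above 0.5 rad).
It also fails if it takes over 72 s, if anything falls off the work surface, if the arm or the gripper's body presses on something with over 40 N, if the wrist force passes 120 N, or if a joint passes its speed limit or range.

ROBOT

A 6-joint arm with a two-finger parallel gripper is mounted at the origin on a cart in front of the work surface, level with it; the furniture and walls round the work are solid. World frame = base frame: x ahead of the robot, y to its left, z up, the work surface at z = 0. Lengths are in mm, angles in rad, forces in N, time in s.
With the tool pointing down it reaches from about 350 to 875 mm from the base axis. Payload 4.2 kg.
Tool frame: the origin (TCP) lies on the mounting face of the last link; the fingertips stand 173 mm ahead of it and the grasp point (between the pads) lies 155 mm ahead of it; z points along the fingers, y is the direction in which the jaws open and shut (so a half turn about z gives the same grasp; the last joint's range is limited). The gripper opens to 85 mm and grips with 20 to 120 N. Pads are 22 mm wide; open, the fingers measure 114 mm over their backs; the gripper's body (76 mm by 85 mm) begins 54 mm behind the grasp point. The pads swing forward as they close: fully open they stand 13 mm farther back than shut.
Start: joints at [-1.054, 0.385, 0.008, 0, -1.194, -0.259], TCP at [159.363, -604.321, 404.712] pointing down, gripper open.
Joint ranges: [-3.14, 3.14], [-1.21, 2.06], [-1.07, 1.41], [-3.16, 2.05], [-2.99, -0.16], [-3.1, 3.1]. Speed limits (rad/s): [2.79, 2.79, 3.14, 3.14, 3.14, 3.14].

INTERFACE

Orientations are given as a unit quaternion [x, y, z, w].
In Python, from bench import arm gives the robot as it stands. The module is installed in compiled form; this text tells all that it offers.
- The arm moves only by the tool play_rows, never from a script. Its argument "moves" is a list of rows, each a list of 3 entries, a list of its own where there are three numbers: the shift along the world's x, y, z in units of 30 cm (1.0 is 30 cm), then the turn about the world's z in units of 30 degrees (1.0 is 30 degrees), then the gripper's target within -1 to 1 (shut at 1, half-way at 0, fully open at -1). In form: [[[x, y, z], turn, jaw], ...]. A call has 1 to 12 rows; each row is the pose to reach, as a shift and turn from the pose measured when the call began; what a row does not reach only later rows make up. A row lasts 1/8 s, in which the tool goes at most 62.5 mm and 10.7 degrees, less where a joint would pass 70% of its speed; a pose out of reach is approached as far as the arm can. A call with a number of a shift or a turn outside -1 to 1 is refused whole. A call with a gripper value outside its range is refused whole. The fingers move at their own pace and stop on an object; the grip force is fixed at half the most. Time passes only in rows, so rows that repeat a pose let the fingers close. It gives the time, the measured TCP pose, the force and the opening at its end, in the units of the state.
- arm.read_state(): the state, without advancing time (a new reading comes with each control period).
- arm.get_image(name): name is "scene" or "top"; returns a dict with "pixels" (420x560x3 uint8, red, green, blue), "vfov" (degrees; the focal length in pixels is half the picture's height over the tangent of half this angle, whatever the lens; pixels are square), "cx", "cy" (the principal point, pixels), "xyz" and "rotation" of the camera in the world. Camera axes: x right, y up, looking along -z (the intrinsics and any distortion apply to the point x, -y, -z); pixel columns grow to the right and rows downward; lengths in mm; the calibration is good to about 2 mm. A picture is of the moment at which its call begins. There is no depth.
- arm.job_done(): hands the job in, once; it reports no verdict.
Trained networks look in a picture, given as the dict that the camera call returned (one of the last four; its "shot" number tells which), for a name from the list of things; names that differ only in an ending like _2 or _b are one class to them, and where a whole thing is asked for, a point or a joint stands for the part that bears it (a point fixed in the world has none). Each returns a list of dicts, best first, with "conf" (0 to 1); they miss things now and then, are a little off and sometimes report something else, mostly with a low value. They report only what shows in the picture. A call takes as long as a camera call. They do not tell look-alikes from the thing itself.
- arm.look_for(name, picture): "centre" ([x, y, z] in mm, in world coordinates, good to about 4 mm: the middle of the surface that is visible of it).
The state is a dict: "clock": time; "joints": joint angles; "joint_vel": joint speeds; "joint_efforts": joint torques, N m; "position": TCP position; "ee_rot": TCP orientation; "contact_force": force on the tool from outside, world axes, zero at the start; "wrist_torque": the same for the moment, N m; "gripper_width": finger opening in mm.
Only numpy, scipy, OpenCV 4.12 (cv2) and the standard library are available. Lean on these libraries where they do the work, as an engineer would, in place of code of your own. Each camera call takes 0.05 s, during which the arm holds its last target.

## Working session

There is one attempt and no reset: what is moved stays moved. The work goes in short steps, Python scripts to look and compute and a tool call to move; the robot and the scene stay as the last step left them, time stands still between calls to the robot, and variables do not carry over. Pictures are saved under pics/ and viewed, and the job is handed in when it is done.

Besides the shell and the picture viewer there is one more tool, called after "Emit:" in YAML: its name, and indented under it one key for each argument. play_rows: Moves the arm, as the interface text tells. Shifts and turns lie within -1 to 1; 1 stands for 30 cm of shift or 30 degrees of turn. Its arguments: {"type":"object","properties":{"moves":{"type":"array"}},"required":["moves"]}

```bash
mkdir -p pics
python3 - <<'E'
from bench import arm
import cv2
s=arm.read_state(); print({k:s[k] for k in('clock','position','ee_rot','gripper_width')})
for n in('scene','top'):
    p=arm.get_image(n); cv2.imwrite(f'pics/{n}0.png',p['pixels'][:,:,::-1])
    print(n,{k:(v if k!='pixels' else 0) for k,v in p.items()})
    for t in('lens','blower','amber_bottle','drawer_front','drawer_floor','dimmer_grip','light_unit','dimmer'):
        print(t,[([round(float(a)) for a in d['centre']],round(d['conf'],2)) for d in arm.look_for(t,p)])
E
```

```text
{'clock': 0.0, 'position': array([ 159.31353417, -604.14327559,  403.6160348 ]), 'ee_rot': array([-1.28424859e-01,  9.91718626e-01,  1.08704181e-03, -2.04063716e-04]), 'gripper_width': 85.33439512655283}
scene {'pixels': 0, 'vfov': 48.36181797024277, 'cx': 279.25164313105466, 'cy': 205.28983090485772, 'xyz': array([-22.01706949, 396.2292038 , 977.12066461]), 'rotation': array([-0.15741998,  0.29965479,  0.83571222, -0.43244773]), 'shot': 1}
lens [([624, -20, 113], 0.73), ([407, 105, 51], 0.73)]
blower [([618, 294, 81], 0.78)]
amber_bottle [([516, -96, 27], 0.31)]
drawer_front [([516, -98, 30], 0.71)]
drawer_floor [([516, -96, 26], 0.72)]
dimmer_grip [([617, -176, 105], 0.6)]
light_unit [([567, -99, 58], 0.74), ([514, -98, 27], 0.47)]
dimmer [([616, -177, 107], 0.61)]
top {'pixels': 0, 'vfov': 51.28110826880946, 'cx': 282.6679838504162, 'cy': 212.88789947382548, 'xyz': array([ 266.47375838,  -34.23296725, 1362.02100131]), 'rotation': array([ 0.07561085, -0.07093428, -0.65878022,  0.74515766]), 'shot': 2}
lens [([414, 99, 52], 0.62), ([626, -27, 122], 0.59), ([585, 94, 32], 0.52), ([624, -185, 94], 0.42), ([570, -109, 82], 0.36)]
blower [([630, 282, 86], 0.63)]
amber_bottle [([463, -341, 56], 0.52)]
drawer_front [([512, -102, 25], 0.72), ([622, -181, 97], 0.68)]
drawer_floor []
dimmer_grip [([626, -183, 94], 0.69), ([624, -23, 121], 0.45)]
light_unit [([568, -111, 82], 0.77)]
dimmer [([624, -183, 95], 0.6), ([512, -102, 26], 0.49)]
```

View pics/scene0.png

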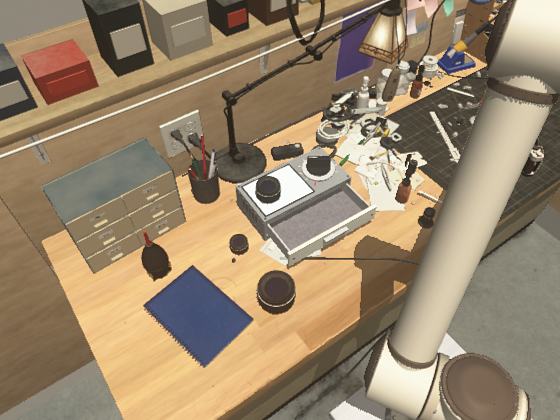

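View pics/top0.png

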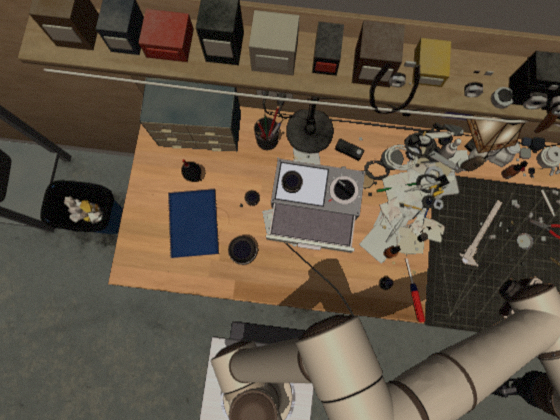

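The lens on the light panel is the middle-sized one: the larger is at scene (277,290) and the smaller at (239,243). Next I'll zoom in to get the unit's pose.

Run:
```python
import cv2
a=cv2.imread('pics/scene0.png')[130:280,225:395]; cv2.imwrite('pics/sc_z.png',cv2.resize(a,None,fx=4.5,fy=4,interpolation=cv2.INTER_CUBIC) if 0 else cv2.resize(a,None,fx=4,fy=4,interpolation=cv2.INTER_CUBIC))
a=cv2.imread('pics/top0.png')[145:265,250:375]; cv2.imwrite('pics/top_z.png',cv2.resize(a,None,fx=5,fy=5,interpolation=cv2.INTER_CUBIC)[:600])
```

```text
(no output)
```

View pics/sc_z.png

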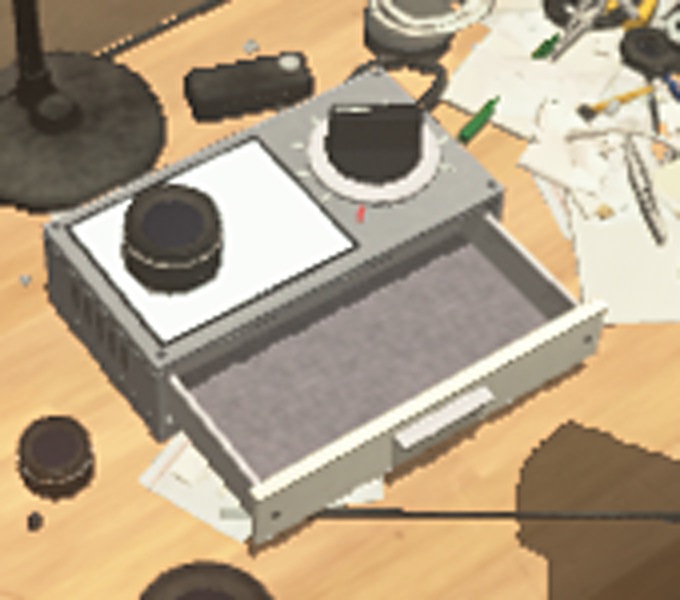

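View pics/top_z.png

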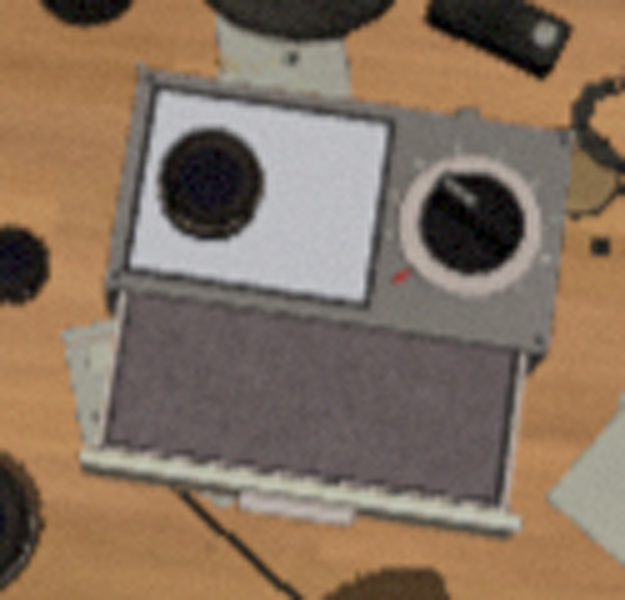

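```bash
cat > h.py <<'E'
import numpy as np, cv2, json
from scipy.spatial.transform import Rotation as R
from scipy.optimize import least_squares
C={'scene':dict(vfov=48.36181797,cx=279.25164,cy=205.28983,xyz=[-22.01706949,396.2292038,977.12066461],rot=[-0.15741998,0.29965479,0.83571222,-0.43244773]),
'top':dict(vfov=51.28110827,cx=282.66798,cy=212.8879,xyz=[266.47375838,-34.23296725,1362.02100131],rot=[0.07561085,-0.07093428,-0.65878022,0.74515766])}
def proj(n,P):
    c=C[n]; f=210/np.tan(np.radians(c['vfov']/2)); p=R.from_quat(c['rot']).inv().apply(np.atleast_2d(P)-c['xyz'])
    return np.c_[c['cx']+f*p[:,0]/-p[:,2], c['cy']-f*p[:,1]/-p[:,2]]
def ray(n,uv,z):
    c=C[n]; f=210/np.tan(np.radians(c['vfov']/2)); uv=np.atleast_2d(uv)
    d=R.from_quat(c['rot']).apply(np.c_[(uv[:,0]-c['cx'])/f,-(uv[:,1]-c['cy'])/f,-np.ones(len(uv))])
    return np.array(c['xyz'])+d*((z-c['xyz'][2])/d[:,2])[:,None]
def uz(n,p):
    k,o=(4,(225,130)) if n=='scene' else (5,(250,145))
    return (np.atleast_2d(p)+.5)/k-.5+o
def W(q,P):
    return np.c_[R.from_euler('z',q[2]).apply(np.atleast_2d(P))]+[q[0],q[1],0]
E
python3 - <<'E'
from h import *
cor=[(70,135),(-70,135),(-70,-135),(70,-135)]; pan=[(56,121),(-56,121),(-56,-21),(56,-21)]
obs={'scene':([(47,228),(163,365),(500,190),(375,70)],[(68,230),(165,345),(357,243),(260,135)],[(255,497),(605,312)]),
'top':([(142,70),(112,285),(545,352),(572,130)],[(155,85),(127,270),(368,307),(393,122)],[(82,467),(517,532)])}
def res(q,ns=('scene','top')):
    P=[(x,y,83) for x,y in cor+pan]+[(-80-q[3],133,71),(-80-q[3],-133,71)]
    return np.concatenate([(proj(n,W(q,P))-uz(n,sum(obs[n],[]))).ravel() for n in ns])
for ns in (('scene','top'),('scene',),('top',)):
    s=least_squares(res,[610,-100,0,90],args=(ns,),loss='soft_l1'); q=s.x; print(ns,q,np.degrees(q[2])); print(res(q,ns).reshape(-1,2).round(1).tolist())
s=least_squares(res,[610,-100,0,90],loss='soft_l1');q=s.x;np.save('q.npy',q)
print('knob axis',W(q,[0,-78,120]),'front',W(q,[-80-q[3],0,71]))
# lens top centre z=123
print('lens',ray('scene',uz('scene',(173,222)),123),ray('top',uz('top',(211,178)),123))
a=ray('top',uz('top',[(440,172),(478,203)]),127); print(a, 'ptr ang in unit', np.degrees(np.arctan2(*(a[0]-a[1])[[1,0]]))-np.degrees(q[2]))
print('pred knob px (zoom) top', (proj('top',W(q,[0,-78,127]))-[250,145])*5,'scene',(proj('scene',W(q,[0,-78,127]))-[225,130])*4)
E
```

```text
('scene', 'top') [ 6.29282836e+02 -1.04552207e+02 -3.09285954e-02  9.57211849e+01] -1.7720779815791117
[[-1.4, -1.0], [-1.4, 0.7], [1.8, -0.9], [1.1, -1.7], [0.8, -0.4], [-0.1, -0.6], [-0.9, 0.6], [-1.4, 1.4], [0.9, 0.7], [1.1, -2.2], [-0.7, -0.5], [-1.9, 0.4], [0.7, 0.5], [0.7, 0.5], [0.5, 1.5], [0.4, -0.4], [-1.1, -0.7], [-1.1, 0.9], [-0.8, -0.9], [0.8, -0.3]]
('scene',) [ 6.27829913e+02 -1.04190390e+02 -3.39774726e-02  9.27777956e+01] -1.9467657800220877
[[-1.3, -0.8], [-1.3, 1.1], [2.1, -0.4], [1.4, -1.3], [1.0, -0.1], [-0.0, -0.2], [-0.7, 1.1], [-1.1, 1.8], [0.1, 0.3], [0.5, -2.3]]
('top',) [ 6.30234542e+02 -1.05076189e+02 -2.75309350e-02  9.82724402e+01] -1.577406381488901
[[-0.6, -0.7], [-1.7, 0.2], [1.0, 0.1], [0.8, 0.1], [0.6, 1.3], [0.6, -0.6], [-0.8, -1.0], [-1.0, 0.6], [-0.6, -0.2], [1.1, 0.2]]
knob axis [[ 626.87078977 -182.51490392  120.        ]] front [[453.64568951 -99.11826449  71.        ]]
lens [[625.39410014 -22.12358765 123.        ]] [[627.29677452 -24.5618441  123.        ]]
[[ 646.39570989 -157.57587082  127.        ]
 [ 630.38000699 -181.47861209  127.        ]] ptr ang in unit 57.948559677127854
pred knob px (zoom) top [[477.20762533 206.95899984]] scene [[375.70132948 107.73690141]]
```

Run:
```python
import cv2
a=cv2.imread('pics/scene0.png')[145:190,290:345]; cv2.imwrite('pics/k1.png',cv2.resize(a,None,fx=12,fy=12,interpolation=cv2.INTER_CUBIC))
a=cv2.imread('pics/top0.png')[170:210,325:365]; cv2.imwrite('pics/k2.png',cv2.resize(a,None,fx=14,fy=14,interpolation=cv2.INTER_CUBIC))
```

```text
(no output)
```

View pics/k1.png

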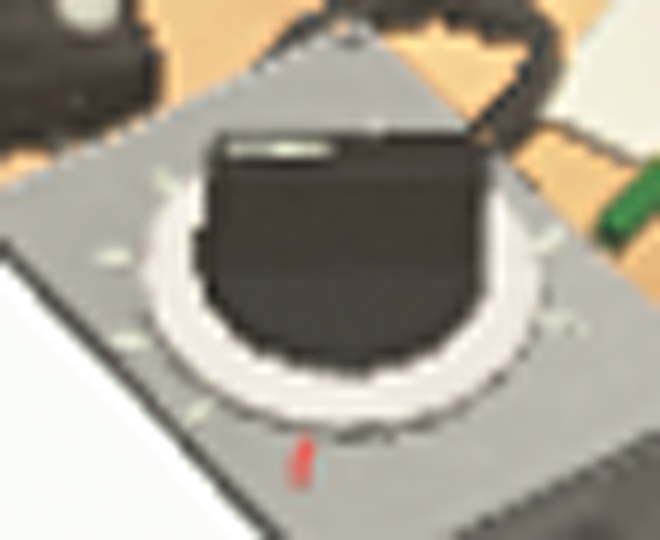

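View pics/k2.png

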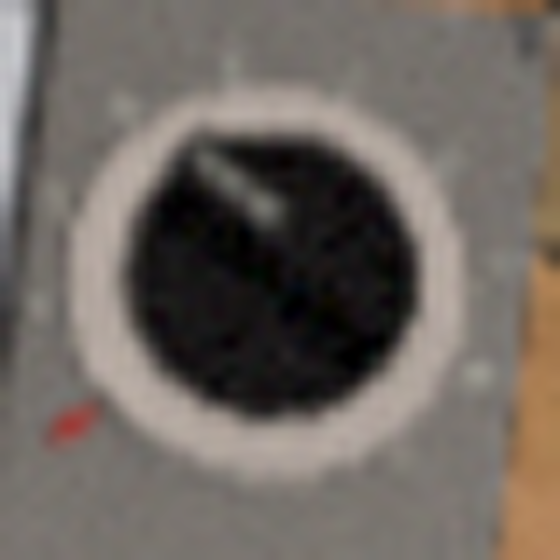

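Emit:
play_rows:
  moves:
    - [[0.9, 0.97, 0], -0.55, -1]
    - [[0.9, 0.97, 0], -0.55, -1]
    - [[0.9, 0.97, 0], -0.55, -1]
    - [[0.9, 0.97, 0], -0.55, -1]
    - [[0.9, 0.97, 0], -0.55, -1]
    - [[0.9, 0.97, 0], -0.55, -1]
    - [[0.9, 0.97, 0], -0.55, -1]
    - [[0.9, 0.97, 0], -0.55, -1]

```text
clock: 1.9
position: [430.5, -312.0, 404.9]
ee_rot: [0.013, 1.0, -0.0, 0.0]
contact_force: [0.4, -0.8, 0.8]
gripper_width: 85.7
```

Emit:
play_rows:
  moves:
    - [[0.652, 0.963, 0], 0, -1]
    - [[0.652, 0.963, 0], 0, -1]
    - [[0.652, 0.963, 0], 0, -1]
    - [[0.652, 0.963, 0], 0, -1]
    - [[0.652, 0.963, 0], 0, -1]
    - [[0.652, 0.963, 0], 0, -1]
    - [[0.652, 0.963, -0.2], 0, -1]
    - [[0.652, 0.963, -0.3], 0, -1]
    - [[0.652, 0.963, -0.3], 0, -1]

```text
clock: 3.02
position: [625.4, -24.3, 312.0]
ee_rot: [0.014, 1.0, -0.001, -0.003]
contact_force: [-0.8, 0.1, 0.5]
gripper_width: 85.3
```

```bash
cat > snap.py <<'E'
import sys,cv2
from bench import arm
tag=sys.argv[1]; s=arm.read_state(); print(s['clock'],s['position'].round(1),s['ee_rot'].round(3),s['contact_force'].round(1),s['joints'].round(2),s['gripper_width'])
import numpy as np
o=[]
for n,(r,c) in {'scene':((110,290),(200,400)),'top':((130,270),(230,390))}.items():
    p=arm.get_image(n)['pixels'][:,:,::-1]; a=p[r[0]:r[1],c[0]:c[1]]; k=4 if n=='scene' else 5
    k=min(800/a.shape[1],600/a.shape[0]); cv2.imwrite(f'pics/{tag}_{n}.png',cv2.resize(a,None,fx=3.3 if n=='scene' else 4,fy=3.3 if n=='scene' else 4,interpolation=cv2.INTER_CUBIC));
E
python3 snap.py a
```

```text
3.025 [625.4 -24.3 312. ] [ 0.014  1.    -0.001 -0.003] [-0.8  0.1  0.5] [ 0.22  0.46 -0.11 -0.   -1.   -1.82] 85.28882588753272
```

View pics/a_scene.png

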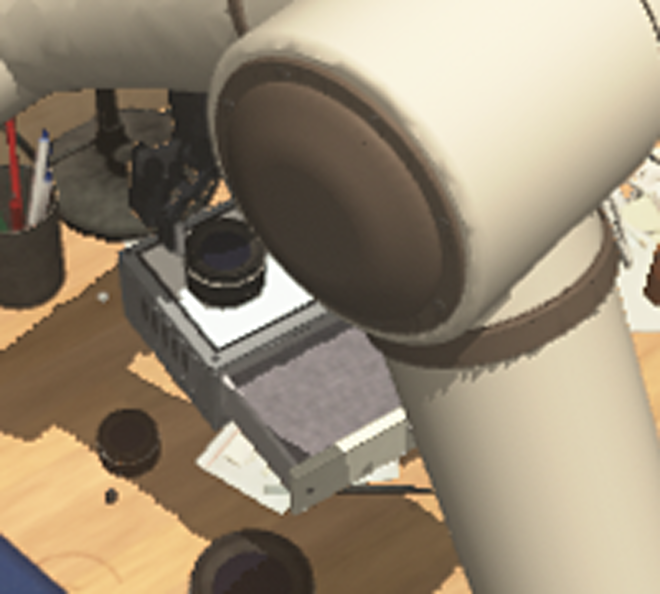

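View pics/a_top.png

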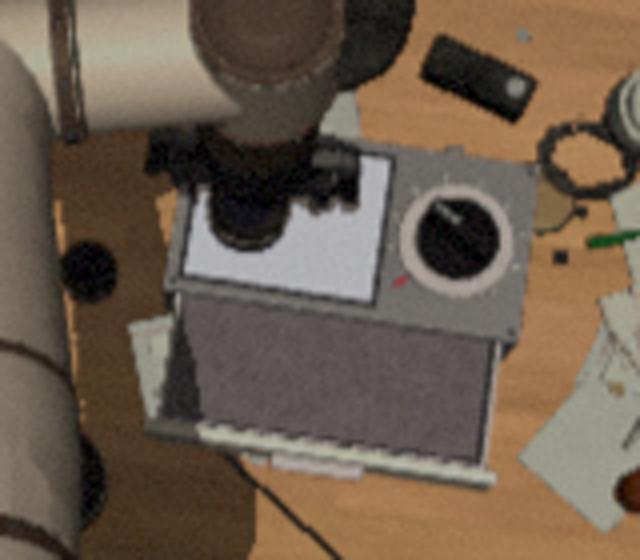

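Run:
```python
from h import *
for z in (139,152):
  P=[(625.4,-24.3+s*w,z) for s in(-1,1) for w in (43,57)]
  print(z,((proj('top',P)-[230,130]+.5)*4).round().tolist(),((proj('scene',P)-[200,110]+.5)*3.3).round().tolist())
```

```text
139 [[308.0, 206.0], [327.0, 208.0], [190.0, 192.0], [171.0, 190.0]] [[275.0, 209.0], [290.0, 201.0], [179.0, 259.0], [163.0, 267.0]]
152 [[309.0, 201.0], [328.0, 203.0], [190.0, 187.0], [171.0, 185.0]] [[275.0, 197.0], [290.0, 189.0], [178.0, 247.0], [162.0, 255.0]]
```

Emit:
play_rows:
  moves:
    - [[0.003, 0.004, -0.08], 0, -1]
    - [[0.003, 0.004, -0.14], 0, -1]
    - [[0.003, 0.004, -0.18], 0, -1]
    - [[0.003, 0.004, -0.2], 0, -1]
    - [[0.003, 0.004, -0.2], 0, -1]
    - [[0.003, 0.004, -0.2], 0, -1]

```text
clock: 3.88
position: [627.8, -22.8, 257.0]
ee_rot: [0.014, 1.0, -0.0, 0.002]
contact_force: [-0.9, 0.4, -1.6]
gripper_width: 85.1
```

```bash
python3 snap.py b
```

```text
3.875 [627.8 -22.8 257. ] [ 0.014  1.    -0.     0.002] [-0.9  0.4 -1.6] [ 0.22  0.52 -0.17  0.   -0.88 -1.82] 85.08545378165813
```

View pics/b_scene.png

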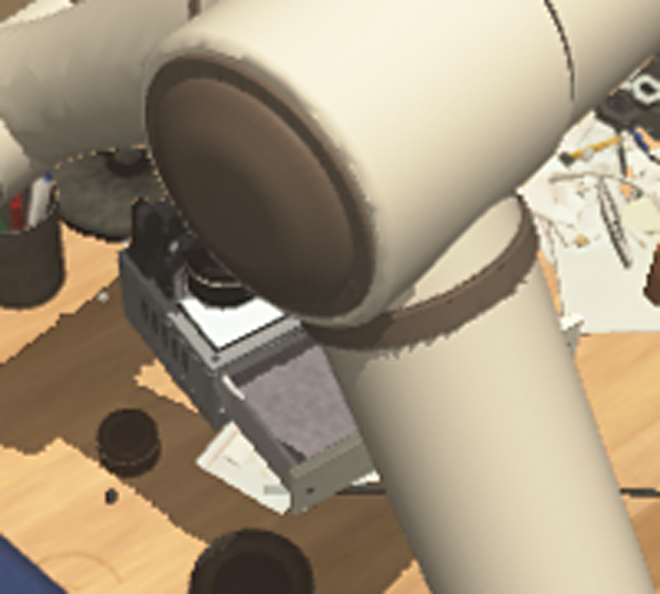

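View pics/b_top.png

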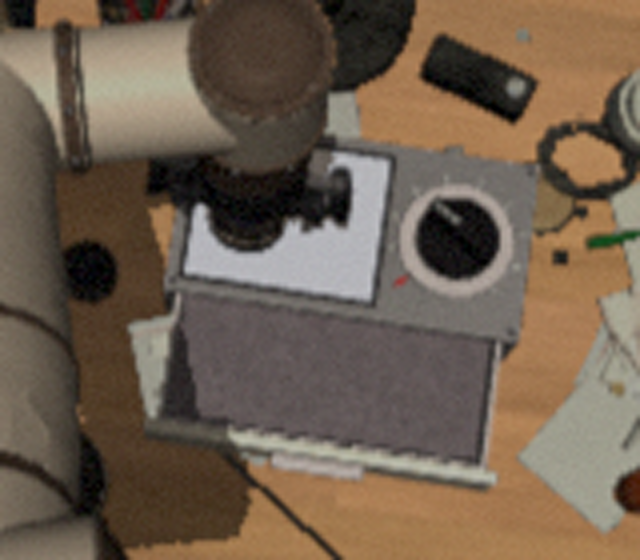

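Emit:
play_rows:
  moves:
    - [[-0.005, 0, -0.012], 0, -1]
    - [[-0.005, 0, -0.012], 0, -1]
    - [[-0.005, 0, -0.012], 0, 1]
    - [[-0.005, 0, -0.012], 0, 1]
    - [[-0.005, 0, -0.012], 0, 1]
    - [[-0.005, 0, -0.012], 0, 1]
    - [[-0.005, 0, -0.012], 0, 1]
    - [[-0.005, 0, -0.012], 0, 1]

```text
clock: 4.97
position: [626.4, -22.7, 253.7]
ee_rot: [0.014, 1.0, -0.0, 0.002]
contact_force: [0.2, 0.8, 4.2]
gripper_width: 61.8
```

Emit:
play_rows:
  moves:
    - [[0, 0, 0.04], 0, 1]
    - [[0, 0, 0.1], 0, 1]
    - [[0, 0, 0.17], 0, 1]
    - [[0, 0, 0.2], 0, 1]
    - [[0, 0, 0.2], 0, 1]
    - [[0, 0, 0.2], 0, 1]

```text
clock: 5.72
position: [626.0, -22.8, 312.5]
ee_rot: [0.014, 1.0, -0.0, 0.001]
contact_force: [0.4, -0.9, -2.6]
gripper_width: 62.1
```

```bash
python3 snap.py c
```

```text
5.725 [626.  -22.8 312.5] [ 0.014  1.    -0.     0.001] [ 0.4 -0.9 -2.6] [ 0.22  0.46 -0.11  0.   -0.99 -1.82] 62.13401456019256
```

View pics/c_scene.png

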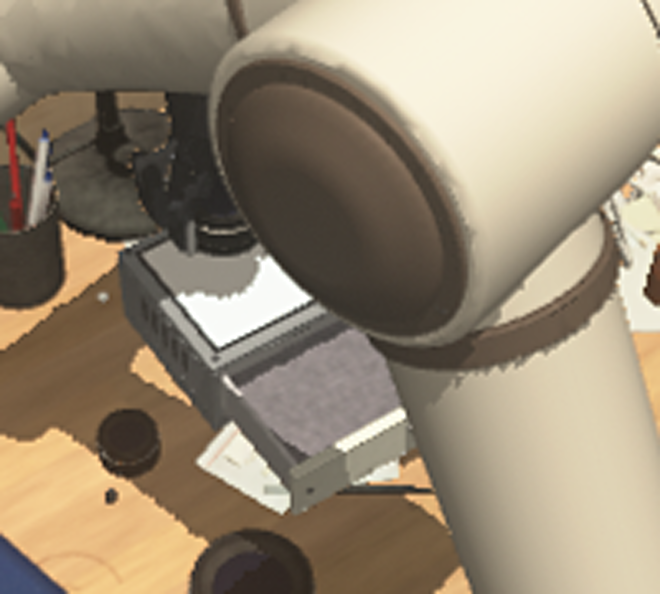

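View pics/c_top.png

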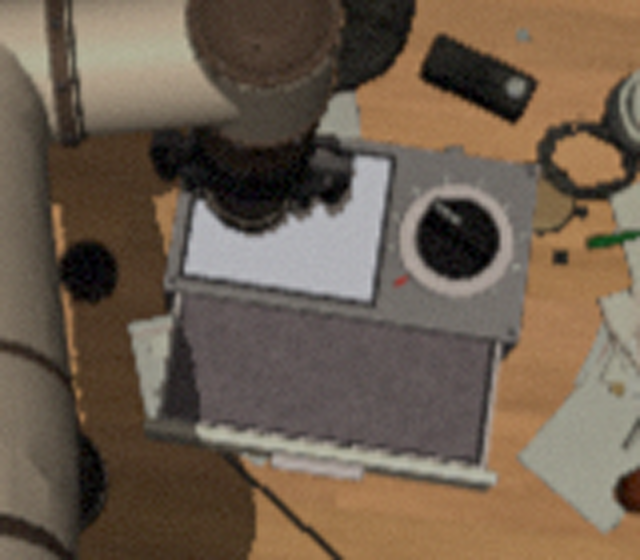

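Emit:
play_rows:
  moves:
    - [[-0.12, -0.05, 0], 0, 1]
    - [[-0.25, -0.11, 0], 0, 1]
    - [[-0.373, -0.16, 0], 0, 1]
    - [[-0.373, -0.16, 0], 0, 1]
    - [[-0.373, -0.16, -0.08], 0, 1]
    - [[-0.373, -0.16, -0.16], 0, 1]
    - [[-0.373, -0.16, -0.23], 0, 1]
    - [[-0.373, -0.16, -0.28], 0, 1]
    - [[-0.373, -0.16, -0.32], 0, 1]
    - [[-0.373, -0.16, -0.34], 0, 1]
    - [[-0.373, -0.16, -0.34], 0, 1]

```text
clock: 7.2
position: [514.4, -70.7, 210.4]
ee_rot: [0.014, 1.0, -0.0, 0.001]
contact_force: [-0.3, -0.1, -2.2]
gripper_width: 61.8
```

```bash
python3 snap.py d
```

```text
7.2 [514.4 -70.7 210.4] [ 0.014  1.    -0.     0.001] [-0.3 -0.1 -2.2] [ 0.18  0.44 -0.49  0.   -0.64 -1.78] 61.838984312250304
```

View pics/d_top.png

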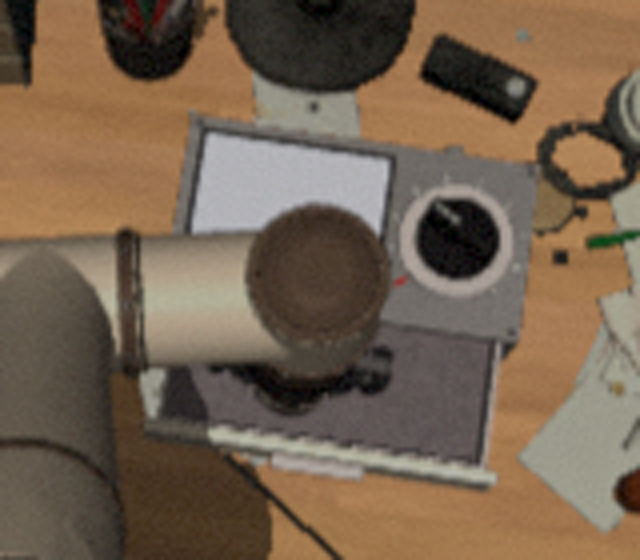

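View pics/d_scene.png

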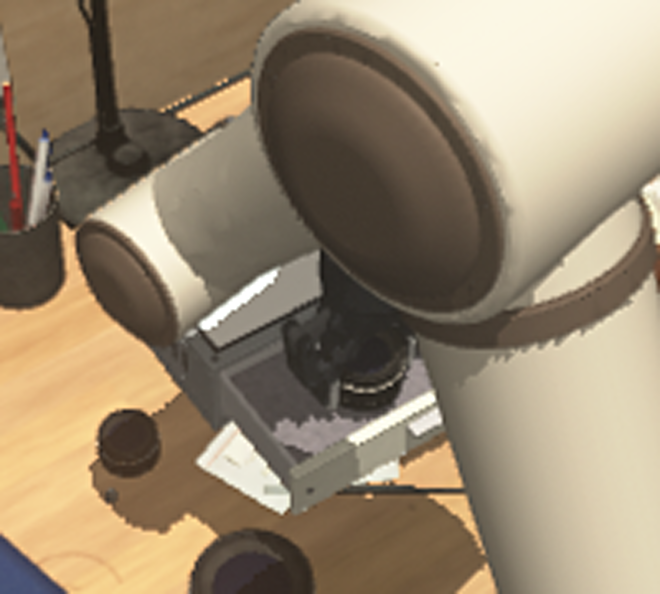

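Emit:
play_rows:
  moves:
    - [[0, 0, -0.015], 0, 1]
    - [[0, 0, -0.03], 0, 1]
    - [[0, 0, -0.04], 0, 1]
    - [[0, 0, -0.043], 0, 1]
    - [[0, 0, -0.043], 0, 1]

```text
clock: 7.92
position: [514.6, -70.7, 198.1]
ee_rot: [0.013, 1.0, -0.0, 0.002]
contact_force: [0.6, -0.9, -1.4]
gripper_width: 61.7
```

Emit:
play_rows:
  moves:
    - [[0, 0, -0.004], 0, 1]
    - [[0, 0, -0.007], 0, 1]
    - [[0, 0, -0.007], 0, 1]

```text
clock: 8.3
position: [514.9, -70.7, 196.6]
ee_rot: [0.013, 1.0, -0.0, 0.002]
contact_force: [-1.6, 0.3, 4.1]
gripper_width: 62.0
```

Emit:
play_rows:
  moves:
    - [[0, 0, 0], 0, 0.4]
    - [[0, 0, 0], 0, -0.2]
    - [[0, 0, 0], 0, -0.6]
    - [[0, 0, 0], 0, -1]
    - [[0, 0, 0], 0, -1]
    - [[0, 0, 0], 0, -1]
    - [[0, 0, 0.05], 0, -1]
    - [[0, 0, 0.12], 0, -1]
    - [[0, 0, 0.2], 0, -1]
    - [[0, 0, 0.3], 0, -1]
    - [[0, 0, 0.3], 0, -1]

```text
clock: 9.68
position: [515.6, -70.6, 290.1]
ee_rot: [0.013, 1.0, 0.0, 0.006]
contact_force: [0.4, -0.4, -0.6]
gripper_width: 85.2
```

```bash
python3 snap.py e
```

```text
9.675 [515.6 -70.6 290.1] [0.013 1.    0.    0.006] [ 0.4 -0.4 -0.6] [ 0.18  0.32 -0.41  0.   -0.83 -1.78] 85.24304739147661
```

View pics/e_scene.png

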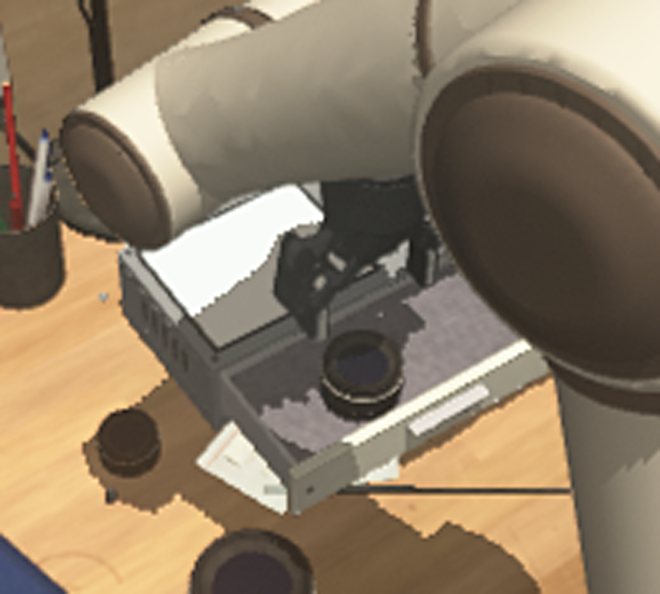

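View pics/e_top.png

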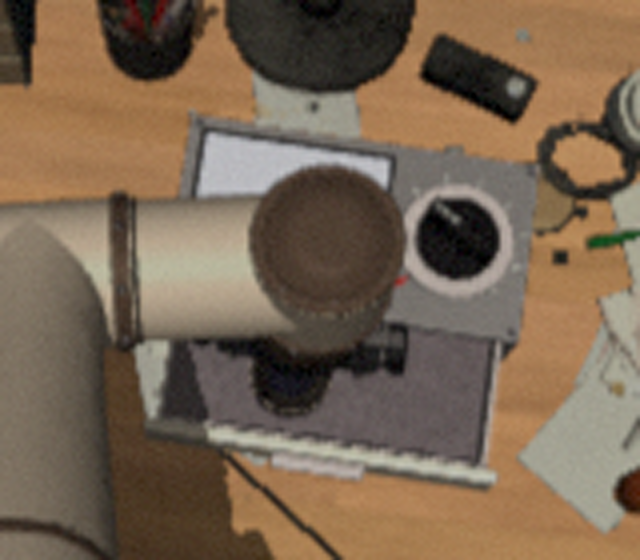

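Emit:
play_rows:
  moves:
    - [[-0.2, -0.05, 0.02], 0, -1]
    - [[-0.385, -0.09, 0.02], 0, 1]
    - [[-0.385, -0.09, 0.02], 0, 1]
    - [[-0.385, -0.09, 0.02], 0, 1]
    - [[-0.385, -0.09, -0.05], 0, 1]
    - [[-0.385, -0.09, -0.13], 0, 1]
    - [[-0.385, -0.09, -0.2], 0, 1]
    - [[-0.385, -0.09, -0.23], 0, 1]
    - [[-0.385, -0.09, -0.23], 0, 1]
    - [[-0.385, -0.09, -0.23], 0, 1]

```text
clock: 11.02
position: [399.7, -97.6, 218.7]
ee_rot: [0.013, 1.0, -0.0, 0.003]
contact_force: [-0.7, 0.3, -0.1]
gripper_width: 0.1
```

```bash
python3 snap.py f
```

```text
11.025 [399.7 -97.6 218.7] [ 0.013  1.    -0.     0.003] [-0.7  0.3 -0.1] [ 0.16  0.28 -0.74  0.   -0.54 -1.76] 0.06243503372942323
```

View pics/f_scene.png

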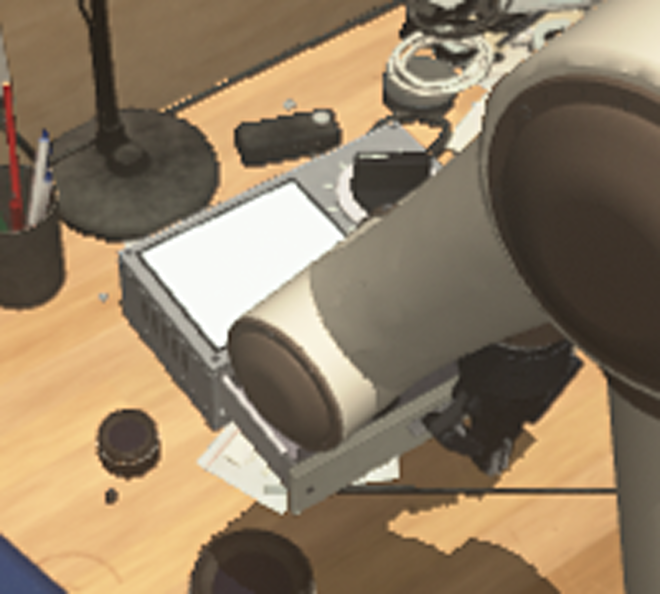

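View pics/f_top.png

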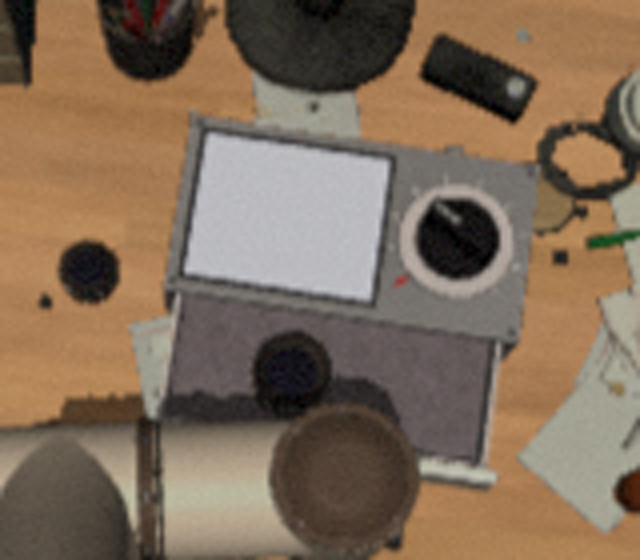

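Emit:
play_rows:
  moves:
    - [[0.04, -0.001, 0], 0, 1]
    - [[0.08, -0.002, 0], 0, 1]
    - [[0.1, -0.003, 0], 0, 1]
    - [[0.12, -0.004, 0], 0, 1]
    - [[0.14, -0.004, 0], 0, 1]
    - [[0.165, -0.005, 0], 0, 1]
    - [[0.19, -0.006, 0], 0, 1]
    - [[0.215, -0.006, 0], 0, 1]
    - [[0.24, -0.007, 0], 0, 1]
    - [[0.265, -0.008, 0], 0, 1]
    - [[0.29, -0.009, 0], 0, 1]
    - [[0.31, -0.009, 0], 0, 1]

```text
clock: 12.62
position: [493.1, -100.3, 218.9]
ee_rot: [0.013, 1.0, 0.0, 0.004]
contact_force: [-2.5, -1.2, -1.0]
gripper_width: 0.1
```

```bash
python3 snap.py g
```

```text
12.625 [ 493.1 -100.3  218.9] [0.013 1.    0.    0.004] [-2.5 -1.2 -1. ] [ 0.12  0.4  -0.52  0.   -0.64 -1.72] 0.11488574197288257
```

View pics/g_scene.png

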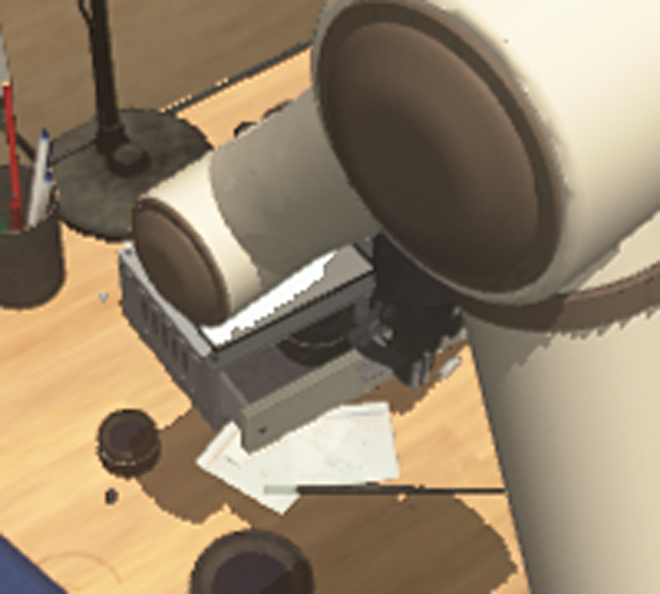

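View pics/g_top.png

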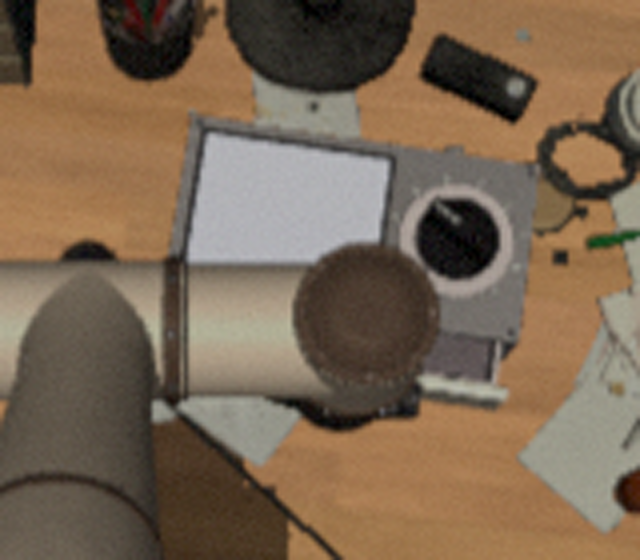

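Emit:
play_rows:
  moves:
    - [[0.02, 0, 0], 0, 1]
    - [[0.04, -0.001, 0], 0, 1]
    - [[0.06, -0.002, 0], 0, 1]
    - [[0.075, -0.002, 0], 0, 1]
    - [[0.09, -0.003, 0], 0, 1]
    - [[0.1, -0.003, 0], 0, 1]
    - [[0.1, -0.003, 0], 0, 1]

```text
clock: 13.6
position: [524.3, -101.1, 219.4]
ee_rot: [0.013, 1.0, 0.0, 0.006]
contact_force: [0.3, 0.0, 0.1]
gripper_width: -0.0
```

Emit:
play_rows:
  moves:
    - [[0.01, 0, 0], 0, 1]
    - [[0.015, 0, 0], 0, 1]
    - [[0.02, 0, 0], 0, 1]
    - [[0.02, 0, 0], 0, 1]

```text
clock: 14.1
position: [527.9, -101.3, 218.9]
ee_rot: [0.014, 1.0, -0.0, 0.002]
contact_force: [-7.9, 1.1, 4.9]
gripper_width: -0.2
```

Emit:
play_rows:
  moves:
    - [[0.01, 0, 0], 0, 1]
    - [[0.015, 0, 0], 0, 1]
    - [[0.015, 0, 0], 0, 1]

```text
clock: 14.48
position: [529.5, -101.6, 218.3]
ee_rot: [0.014, 1.0, -0.0, -0.003]
contact_force: [-9.6, 2.1, 6.5]
gripper_width: -0.0
```

Emit:
play_rows:
  moves:
    - [[-0.05, 0, 0], 0, 1]
    - [[-0.15, 0, 0], 0, 1]
    - [[-0.3, 0, 0.05], 0, 1]
    - [[-0.35, -0.1, 0.2], 0, 1]
    - [[-0.35, -0.3, 0.4], 0, 1]
    - [[-0.35, -0.5, 0.5], 0, 1]
    - [[-0.35, -0.6, 0.5], 0, 1]
    - [[-0.35, -0.6, 0.5], 0, 1]

```text
clock: 15.48
position: [424.9, -284.6, 370.0]
ee_rot: [0.016, 1.0, -0.001, -0.001]
contact_force: [-0.7, 1.0, -0.1]
gripper_width: 0.3
```

```bash
python3 snap.py h
```

```text
15.475 [ 424.9 -284.6  370. ] [ 0.016  1.    -0.001 -0.001] [-0.7  1.  -0.1] [-0.27  0.22 -0.32  0.   -1.03 -1.33] 0.258918565292675
```

View pics/h_scene.png

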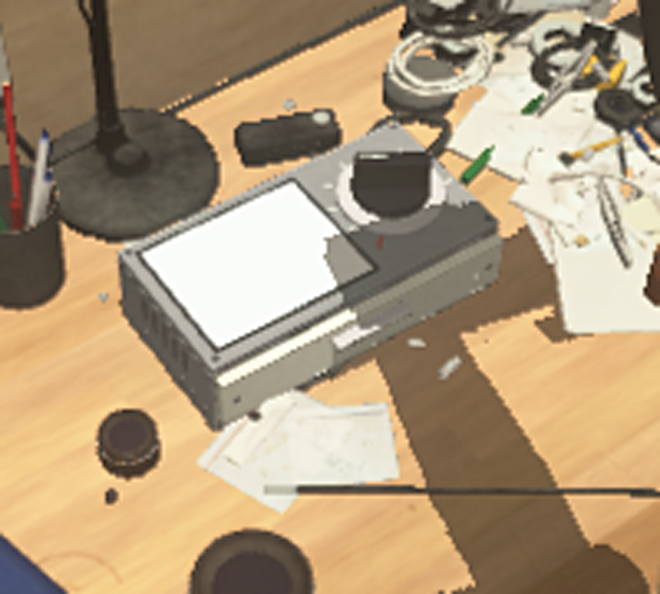

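View pics/h_top.png

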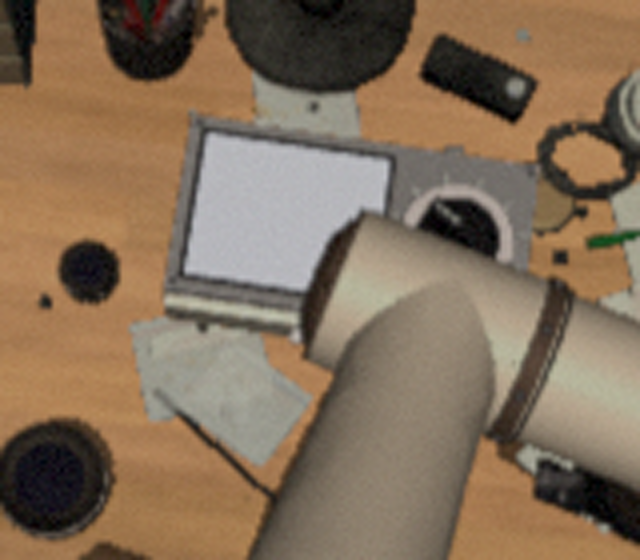

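Run:
```python
from h import *
q=np.load('q.npy').copy()
for d in (0,5,10):
  print(d,((proj('scene',W(q,[[-80-d,133,71],[-70-d,133,71],[-80-d,133,20]]))-[200,110]+.5)*3.3).round(1).tolist())
z=lambda p,k,o:(np.array(p)+.5)/k-.5+o
for n,p,k,o in (('scene',[(225,150),(330,148)],12,(290,145)),('scene',[(212,138),(490,135)],12,(290,145)),('top',[(195,152),(275,212)],14,(325,170)),('top',[(195,152),(350,320)],14,(325,170))):
  a=ray(n,z(p,k,o),127); v=a[0]-a[1]; print(n,a.round(1).tolist(),np.degrees(np.arctan2(v[1],v[0])),np.hypot(*v[:2]))
# base ring / knob centre: ellipse centre of base top z=89
print(ray('scene',z([(345,275)],12,(290,145)),89), ray('top',z([(268,282)],14,(325,170)),89), W(q,[0,-78,89]))
```

```text
0 [[222.9, 387.6], [215.6, 378.6], [224.5, 428.0]]
5 [[226.6, 392.2], [219.2, 383.1], [228.1, 432.5]]
10 [[230.2, 396.7], [222.9, 387.6], [231.6, 437.0]]
scene [[642.4, -160.0, 127.0], [629.9, -178.7, 127.0]] 56.117469148686006 22.575301263847603
scene [[647.0, -159.9, 127.0], [613.0, -209.2, 127.0]] 55.44844255190305 59.84631200670811
top [[642.5, -160.5, 127.0], [631.6, -178.4, 127.0]] 58.60819234714325 20.922967535676253
top [[642.5, -160.5, 127.0], [610.3, -196.1, 127.0]] 47.8455782912035 47.95367016180635
[[ 625.88991504 -182.58360442   89.        ]] [[ 627.10155016 -182.75494535   89.        ]] [[ 626.87078977 -182.51490392   89.        ]]
```

Emit:
play_rows:
  moves:
    - [[0.2, 0.1, 0], 0.35, -1]
    - [[0.4, 0.2, 0], 0.7, -1]
    - [[0.55, 0.3, 0], 0.97, -1]
    - [[0.673, 0.34, 0], 0.97, -1]
    - [[0.673, 0.34, 0], 0.97, -1]
    - [[0.673, 0.34, 0], 0.97, -1]

```text
clock: 16.32
position: [625.9, -179.0, 367.5]
ee_rot: [-0.237, 0.971, -0.001, -0.003]
contact_force: [-1.0, -0.5, 0.5]
gripper_width: 85.5
```

Emit:
play_rows:
  moves:
    - [[0, 0, 0], 0.35, -1]
    - [[0, 0, 0], 0.7, -1]
    - [[0, 0, 0], 0.97, -1]
    - [[0, 0, -0.1], 0.97, -1]
    - [[0, 0, -0.15], 0.97, -1]
    - [[0, 0, -0.15], 0.97, -1]

```text
clock: 17.08
position: [625.1, -179.1, 321.5]
ee_rot: [-0.474, 0.881, -0.001, -0.004]
contact_force: [0.6, -0.6, -0.1]
gripper_width: 85.4
```

```bash
python3 snap.py i
```

```text
17.075 [ 625.1 -179.1  321.5] [-0.474  0.881 -0.001 -0.004] [ 0.6 -0.6 -0.1] [-0.03  0.49 -0.04  0.01 -1.05 -0.56] 85.44992176078948
```

View pics/i_scene.png

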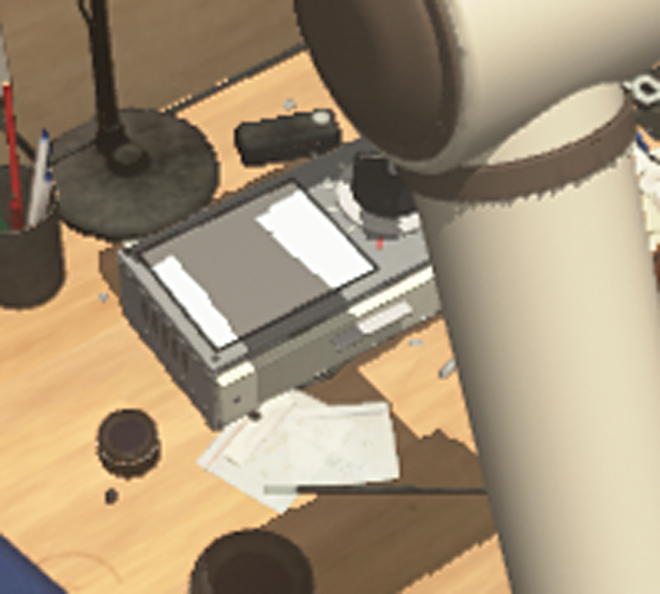

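View pics/i_top.png

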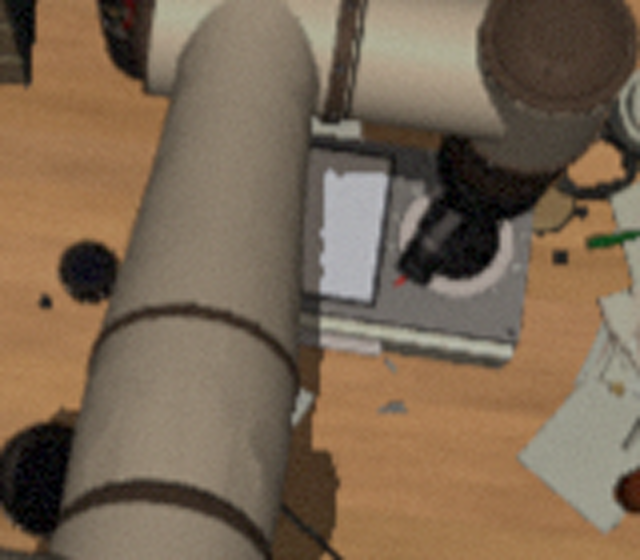

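Emit:
play_rows:
  moves:
    - [[0.005, -0.012, -0.05], 0, -1]
    - [[0.005, -0.012, -0.1], 0, -1]
    - [[0.005, -0.012, -0.14], 0, -1]
    - [[0.005, -0.012, -0.152], 0, -1]
    - [[0.005, -0.012, -0.152], 0, -1]
    - [[0.005, -0.012, -0.152], 0, -1]

```text
clock: 17.92
position: [627.7, -182.7, 278.3]
ee_rot: [-0.474, 0.881, -0.002, -0.002]
contact_force: [-0.2, -0.5, -0.4]
gripper_width: 85.6
```

Emit:
play_rows:
  moves:
    - [[-0.003, 0, -0.007], 0, -1]
    - [[-0.003, 0, -0.007], 0, 0]
    - [[-0.003, 0, -0.007], 0, 0.5]
    - [[-0.003, 0, -0.007], 0, 1]
    - [[-0.003, 0, -0.007], 0, 1]
    - [[-0.003, 0, -0.007], 0, 1]
    - [[-0.003, 0, -0.007], 0, 1]
    - [[-0.003, 0, -0.007], 0, 1]

```text
clock: 18.92
position: [626.9, -182.7, 276.5]
ee_rot: [-0.474, 0.88, -0.002, -0.002]
contact_force: [-1.6, 0.4, 2.0]
gripper_width: 12.7
```

Emit:
play_rows:
  moves:
    - [[0, 0, 0], 0.15, 1]
    - [[0, 0, 0], 0.35, 1]
    - [[0, 0, 0], 0.55, 1]
    - [[0, 0, 0], 0.75, 1]
    - [[0, 0, 0], 0.95, 1]
    - [[0, 0, 0], 1, 1]
    - [[0, 0, 0], 1, 1]

```text
clock: 19.8
position: [627.1, -182.9, 276.5]
ee_rot: [-0.686, 0.728, -0.003, -0.001]
contact_force: [2.1, -1.0, -1.0]
gripper_width: 12.6
```

```bash
python3 snap.py j; python3 -c "
from bench import arm
print(arm.read_state()['wrist_torque'])"
```

```text
19.8 [ 627.1 -182.9  276.5] [-0.686  0.728 -0.003 -0.001] [ 2.1 -1.  -1. ] [-0.04  0.54 -0.08  0.01 -0.95 -0.03] 12.625420993211817
[-0.59376981 -0.51206406  0.02746141]
```

Emit:
play_rows:
  moves:
    - [[0, 0, 0], 0.2, 1]
    - [[0, 0, 0], 0.4, 1]
    - [[0, 0, 0], 0.6, 1]
    - [[0, 0, 0], 0.8, 1]
    - [[0, 0, 0], 1, 1]
    - [[0, 0, 0], 1, 1]
    - [[0, 0, 0], 1, 1]

```text
clock: 20.78
position: [627.5, -183.0, 276.5]
ee_rot: [0.85, -0.526, 0.004, 0.0]
contact_force: [3.4, -2.5, -1.5]
gripper_width: 12.8
```

```bash
python3 snap.py k; python3 -c "
from bench import arm
print(arm.read_state()['wrist_torque'])"
```

```text
20.775 [ 627.5 -183.   276.5] [ 0.85  -0.526  0.004  0.   ] [ 3.4 -2.5 -1.5] [-0.04  0.54 -0.08  0.01 -0.94  0.49] 12.815432275923198
[-0.78861167 -1.06816997 -0.00810484]
```

View pics/k_top.png

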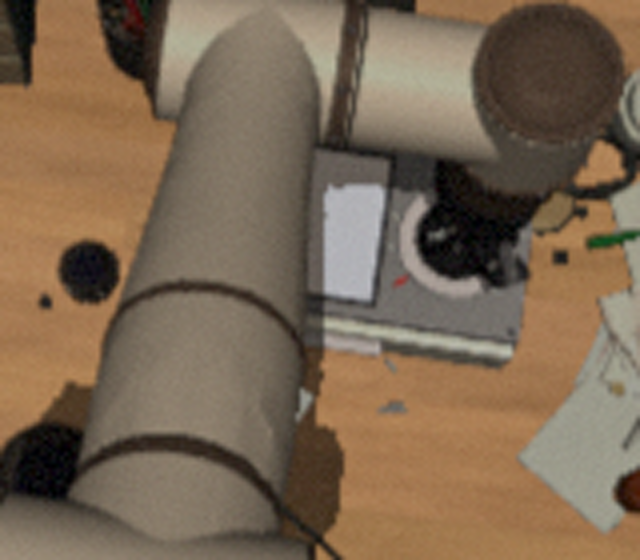

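Emit:
play_rows:
  moves:
    - [[0, 0, 0], 0.15, 1]
    - [[0, 0, 0], 0.3, 1]
    - [[0, 0, 0], 0.42, 1]
    - [[0, 0, 0], 0.52, 1]
    - [[0, 0, 0], 0.57, 1]
    - [[0, 0, 0], 0.57, 1]

```text
clock: 21.62
position: [627.6, -183.1, 276.5]
ee_rot: [0.919, -0.395, 0.005, -0.001]
contact_force: [3.3, -3.3, -2.3]
gripper_width: 12.8
```

```bash
python3 -c "
from bench import arm
s=arm.read_state();print(s['wrist_torque'],s['ee_rot'])"
```

```text
[-0.73333103 -1.0546104  -0.3432611 ] [ 9.18753371e-01 -3.94803889e-01  4.66712032e-03 -5.91310654e-04]
```

Emit:
play_rows:
  moves:
    - [[0, 0, 0], 0.07, 1]
    - [[0, 0, 0], 0.13, 1]
    - [[0, 0, 0], 0.13, 1]

```text
clock: 22.0
position: [627.5, -183.3, 276.6]
ee_rot: [0.931, -0.365, 0.005, -0.001]
contact_force: [3.8, -1.9, -1.1]
gripper_width: 12.9
```

```bash
python3 -c "
from bench import arm
s=arm.read_state();print(s['wrist_torque'],s['ee_rot'])"
```

```text
[-0.60032348 -0.94441592 -2.10880222] [ 0.93102885 -0.36491212  0.00478399 -0.00124087]
```

Emit:
play_rows:
  moves:
    - [[0, 0, 0], 0, -0.2]
    - [[0, 0, 0], 0, -1]
    - [[0, 0, 0], 0, -1]
    - [[0, 0, 0], 0, -1]
    - [[0, 0, 0.1], 0, -1]
    - [[0, 0, 0.25], 0, -1]
    - [[-0.2, -0.2, 0.3], 0, -1]
    - [[-0.5, -0.5, 0.3], 0, -1]
    - [[-0.7, -0.9, 0.3], 0, -1]
    - [[-0.7, -0.9, 0.3], 0, -1]
    - [[-0.7, -0.9, 0.3], 0, -1]
    - [[-0.7, -0.9, 0.3], 0, -1]

```text
clock: 23.5
position: [415.4, -455.3, 366.7]
ee_rot: [0.931, -0.366, 0.005, -0.001]
contact_force: [0.3, 1.0, -0.1]
gripper_width: 85.4
```

```bash
python3 snap.py l
python3 - <<'E'
from bench import arm
import cv2
p=arm.get_image('scene');cv2.imwrite('pics/l_full.png',p['pixels'][:,:,::-1]);
p=arm.get_image('top');cv2.imwrite('pics/l_k2.png',cv2.resize(p['pixels'][170:210,325:365,::-1],None,fx=14,fy=14,interpolation=cv2.INTER_CUBIC))
E
```

```text
23.5 [ 415.4 -455.3  366.7] [ 0.931 -0.366  0.005 -0.001] [ 0.3  1.  -0.1] [-0.57  0.4  -0.07 -0.   -1.09  1.39] 85.37853560885773
```

View pics/l_scene.png

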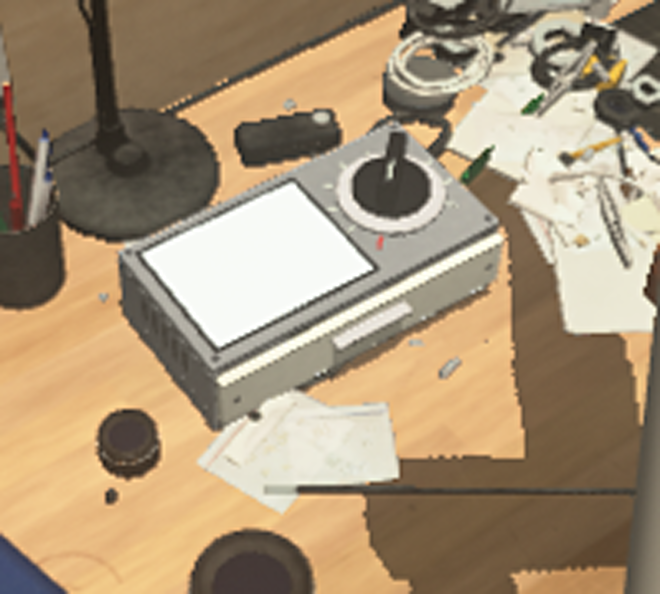

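View pics/l_k2.png

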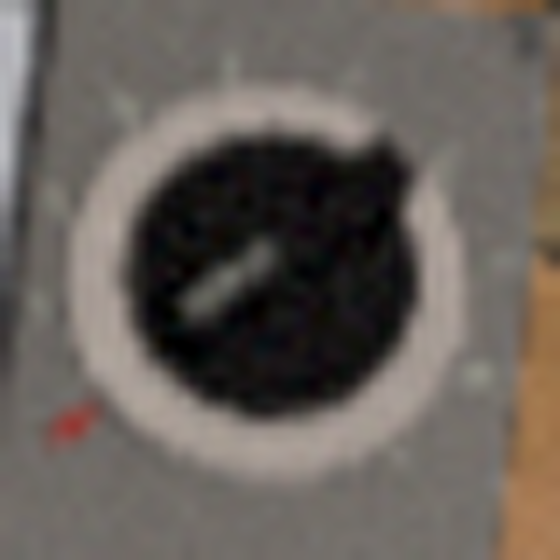

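View pics/l_full.png

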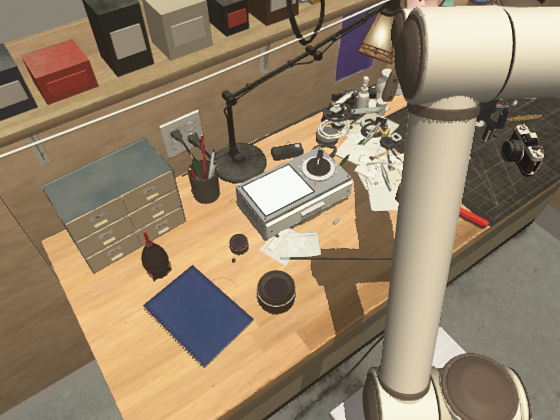

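Run:
```python
from h import *
q=np.load('q.npy')
z=lambda p,k,o:(np.array(p)+.5)/k-.5+o
a=ray('top',z([(182,312),(272,248)],14,(325,170)),127); v=a[0]-a[1]; print(a,np.degrees(np.arctan2(v[1],v[0])-q[2]))
from bench import arm
print(arm.read_state()['contact_force'])
for n in('scene','top'):
    p=arm.get_image(n)
    for t in('amber_bottle','blower','drawer_front'): print(n,t,[(d['centre'].round() if hasattr(d['centre'],'round') else d['centre'],round(d['conf'],2)) for d in arm.look_for(t,p)])
```

```text
[[ 607.68646889 -161.12914792  127.        ]
 [ 623.74914501 -178.46578138  127.        ]] 134.58769119379602
[ 0.29076082  0.19460451 -1.43846717]
scene amber_bottle [([553.9, -90.0, 56.9], 0.63), ([465.6, -330.3, 24.3], 0.62)]
scene blower [([621.7, 292.0, 78.8], 0.65)]
scene drawer_front [([550.9, -88.0, 58.1], 0.69)]
top amber_bottle []
top blower [([630.2, 282.6, 83.9], 0.61)]
top drawer_front [([557.8, -97.6, 66.8], 0.7)]
```

```bash
python3 -c "
from bench import arm
print(arm.job_done())"
```

```text
the job is handed in; nothing more can be done
None
```

I put the middle-sized lens upright on the drawer floor, slid the drawer shut, turned the dimmer anticlockwise to its off stop, and handed the job in at about 24 s of the 72 s.

- **Lens:** it looked upright and free of the fingers after release. I couldn't see it once the drawer was shut.
- **Drawer:** I pushed it until it met a firm end stop (about 8–10 N). In the pictures the front panel lies within a few millimetres of where it should be when shut.
- **Dimmer:** wrist torque rose to about 2 N m at the stop. The pointer then measured 134.6° in the unit's frame, against 135° for off.
- **Blower:** it was detected within about 4 mm of its starting position.
- **Amber bottle:** this is my least certain check.
  - The last detection was about 11 mm from the first one. The two came from different cameras, and the arm partly hid the bottle in the last one.
  - The top camera missed it at the end, and the scene camera also gave a false hit on the drawer.
  - The arm never came near it at bottle height.
- **Arm:** it finished clear of everything, with the gripper open and only noise-level force readings.

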